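Change the bench suction over from the narrow port to the wide port

TASK

The brake-cleaning bench has two suction ports with iris dampers, and the suction is to be changed over from the narrow port to the wide one. With the fingertips, push the narrow port's damper lever round clockwise (seen from above) until it is fully shut at its stop, and push the wide port's damper lever round until its pointer stands on the one long line of its scale, in whichever order you like. Only push the levers: do not pinch their knobs or force them, and leave the tools and other things on the bench as they are.

Things in the scene. Friction and masses are not known exactly. Their poses are not given: they have to be found in the camera images.
- wide: The WIDE suction port, the larger of the two. Bolted down: an upright duct stub 125 mm across carries a round casing 200 mm across, top face 106 mm above the bench, then a guarded mouth 130 mm across, 14 mm higher. Origin: on the axis at bench height, z up. The lever points 138 deg + the ring's joint value counter-clockwise from this body's x axis: its 84 deg arc is centred on -x.
- wide_ring (a joint): angle (rad) of the wide port's ring, a metal band round the casing with lever and pointer: 0 = iris shut, at its stop; grows counter-clockwise seen from above (opening) to 1.466 at the other stop. Stiff, no detents, stays where it is left; moving it takes about 2.4 N at the knob.
- wide_knob (a point): centre of the black upright knob at the end of the wide port's lever: a cylinder 20 mm across and 40 mm high, its underside 83.5 mm and its top 123.5 mm above the bench, 145 mm from the casing's axis. It stands on a flat steel arm 16 mm wide, 5 mm thick (top face at 83.5 mm) that reaches 8 mm past the knob's centre.
- wide_pointer (a point): tip of the wide port's pointer: a dark steel finger, 4 mm wide at its tip, folded over the casing's rim from the ring in line with the lever; it points inward at the scale, 86 mm from the axis
- wide_line (a point): outer end of the long line on the wide port's scale (a white curved plate on the casing's top face with black marks every 12 deg), 86 mm from the axis: the only mark that runs right in to the mouth, 19 mm long and 5 mm wide (the others 9 by 2.5); it is the fifth mark from the shut end. The pointer's tip stands on it when joint wide_ring = 0.838.
- narrow: The NARROW suction port, the smaller of the two; otherwise built like the wide one. Bolted down: an upright duct stub 80 mm across carries a round casing 136 mm across, top face 94 mm above the bench, then a guarded mouth 85 mm across, 14 mm higher. Origin: on the axis at bench height, z up. The lever points 138 deg + the ring's joint value counter-clockwise from this body's x axis: its 84 deg arc is centred on -x.
- narrow_ring (a joint): angle (rad) of the narrow port's ring, a metal band round the casing with lever and pointer: 0 = iris shut, at its stop; grows counter-clockwise seen from above (opening) to 1.466 at the other stop. Stiff, no detents, stays where it is left; moving it takes about 3.1 N at the knob.
- narrow_knob (a point): centre of the black upright knob at the end of the narrow port's lever: a cylinder 20 mm across and 40 mm high, its underside 75.5 mm and its top 115.5 mm above the bench, 112 mm from the casing's axis. It stands on a flat steel arm 16 mm wide, 5 mm thick (top face at 75.5 mm) that reaches 8 mm past the knob's centre.
- brake_pad: a disc-brake pad, 112 x 48 mm, 17 mm thick, lying between the two ports; not to be moved
- socket: a steel spanner socket standing on end, 26 mm across, 42 mm high, between the two ports; not to be moved
- spanner: a steel combination spanner, 200 mm long, lying on the bench between the robot and the ports; not to be moved
- hammer: a hammer, 300 mm long, lying to the left of the ports; not to be moved
- wire_brush: a hand brush, 220 mm long, lying to the right of the ports; not to be moved
- spray_can: an aerosol can, 66 mm across, 190 mm high, standing beyond the ports in the middle; not to be moved
Things that resemble listed ones, but are neither listed nor needed, are in the scene too. Leave any purple or red look-alike of the narrow alone.

How it is judged:
By the outcome, as a careful person would: the job done as asked, in the order asked, and still so for the second after the job is handed in, with the robot touching nothing.
It also fails if it takes over 64 s, if anything falls off the work surface, if the arm or the gripper's body presses on something with over 40 N, if the wrist force passes 120 N, or if a joint passes its speed limit or range.

ROBOT

A 6-joint arm with a two-finger parallel gripper is mounted at the origin on the work surface. World frame = base frame: x ahead of the robot, y to its left, z up, the work surface at z = 0. Lengths are in m, angles in rad, forces in N, time in s.
With the tool pointing down it reaches from about 0.35 to 0.775 m from the base axis. Payload 5.5 kg.
Tool frame: the origin (TCP) lies at the very end of the fingers, on their centre line; the grasp point (between the pads) lies 19 mm behind it; z points along the fingers, y is the direction in which the jaws open and shut (so a half turn about z gives the same grasp; the last joint's range is limited). The gripper opens to 85 mm and grips with 20 to 120 N. Pads are 22 mm wide; open, the fingers measure 114 mm over their backs; the gripper's body (76 mm by 85 mm) begins 54 mm behind the grasp point. The pads swing forward as they close: fully open they stand 13 mm farther back than shut.
Start: joints at [1.055, 0.313, 0.046, 1.304, 0, 1.431], TCP at [0.211, 0.535, 0.231] pointing down, gripper open.
Joint ranges: [-2.76, 2.76], [-0.86, 1.69], [-1.03, 1.26], [-2.2, 2.34], [-1.47, 1.5], [-3.14, 3.14]. Speed limits (rad/s): [2.57, 2.57, 3.14, 3.14, 3.14, 3.14].

INTERFACE

Orientations are given as a unit quaternion [x, y, z, w].
In Python, from station import status, imaging, bot gives the robot as it stands.
- The arm moves only by the shell command python3 -m jog 'ROWS' [FORCE]. ROWS is JSON, a list of rows, each an object with "slide": the shift along the tool's x, y, z in mm, a list of three; "twist": the turn about the tool's z in rad; "gripper": the finger opening in mm, from 0 to 85.4. In form: [{"slide": [x, y, z], "twist": twist, "gripper": gripper}, ...]. A call has 1 to 20 rows; each row is the pose to reach, as a shift and turn from the pose commanded when the call began, along the tool's axes at that moment; what a row does not reach only later rows make up. A row lasts 1/8 s, in which the tool goes at most 62.5 mm and 10.7 degrees, less where a joint would pass 70% of its speed; a pose out of reach is approached as far as the arm can. A call with a gripper value outside its range is refused whole. The fingers move at their own pace and stop on an object; FORCE is the grip in N (left out, the last holds). Time passes only in rows, so rows that repeat a pose let the fingers close. It gives the time, the measured TCP pose, the force and the opening at its end, in the units of the state.
- status.read_state(): the state, without advancing time (a new reading comes with each control period).
- imaging.read_camera(name): name is "scene" or "top" or "wrist"; returns the picture (400x640x3 uint8, blue, green, red); there is no depth.
- imaging.get_calibration(name): a dict with "mtx" (3x3 intrinsics, pixels), "rvec" (rotation vector, rad) and "tvec" (3), from world to camera coordinates, as OpenCV has them. Camera axes: x right, y down, z forward; pixel columns grow to the right and rows downward; lengths in m; the calibration is good to about 2 mm. The wrist camera is an equidistant fisheye: a pixel r from the principal point sees the ray r / f radians off the axis. A picture is of the moment at which its call begins: read the wrist's pose just before it. get_calibration takes no time and is no camera call; for the wrist camera it gives the pose at the moment of the call.
- bot.close_job(): hands the job in, once; it reports no verdict.
Trained networks look in the newest picture that a camera, given by its name, has taken for a name from the list of things; names that differ only in an ending like _2 or _b are one class to them, and where a whole thing is asked for, a point or a joint stands for the part that bears it (a point fixed in the world has none). Each returns a list of dicts, best first, with "confidence" (0 to 1); they miss things now and then, are a little off and sometimes report something else, mostly with a low value. They report only what shows in the picture. A call takes as long as a camera call. They do not tell look-alikes from the thing itself.
- imaging.spot_in(camera, query): "xy" ([column, row] in pixels, amid what is visible of it).
The state is a dict: "t": time; "joint_positions": joint angles; "joint_vel": joint speeds; "joint_torque": joint torques, N m; "ee_pos": TCP position; "tool_rot": TCP orientation; "ft_force": force on the tool from outside, world axes, zero at the start; "ft_torque": the same for the moment, N m; "opening": opening from 0.0 (shut) to 1.0 (fully open).
Only numpy, scipy, OpenCV 4.12 (cv2) and the standard library are available. Lean on these libraries where they do the work, as an engineer would, in place of code of your own. Each camera call takes 0.05 s, during which the arm holds its last target.

## Working session

There is one attempt and no reset: what is moved stays moved. The work goes in short steps, Python scripts to look and compute and a shell command to move; the robot and the scene stay as the last step left them, time stands still between calls to the robot, and variables do not carry over. Pictures are saved under pics/ and viewed, and the job is handed in when it is done.

```bash
mkdir -p pics; ls
python3 - <<'E'
from station import status, imaging, bot
import cv2
s=status.read_state();print(s['t'],s['ee_pos'],s['tool_rot'],s['opening'])
for c in ['scene','top']:
    cv2.imwrite(f'pics/{c}0.png',imaging.read_camera(c))
    k=imaging.get_calibration(c);print(c,k)
    for q in ['wide','narrow','wide_knob','narrow_knob','wide_pointer','wide_line']:
        print(q,[(d['xy'],round(d['confidence'],2)) for d in imaging.spot_in(c,q)])
E
```

```text
pics
0.0 [0.21078136 0.53443008 0.23042355] [ 1.86772706e-01  9.82402744e-01 -8.50160821e-04 -2.85889912e-04] 1.000514094109019
scene {'mtx': array([[403.1840326 ,   0.        , 315.06673235],
       [  0.        , 403.1840326 , 198.54012556],
       [  0.        ,   0.        ,   1.        ]]), 'rvec': array([ 2.3872217 ,  1.07329293, -0.29606781]), 'tvec': array([-0.40898923, -0.31630849,  1.35685968])}
wide [([248.9, 283.7], 0.85), ([379.1, 183.0], 0.74)]
narrow [([325.4, 128.0], 0.94), ([211.5, 179.9], 0.61), ([378.4, 182.4], 0.6)]
wide_knob [([238.8, 323.7], 0.87), ([152.9, 301.7], 0.54), ([364.4, 257.8], 0.52), ([379.6, 181.3], 0.28)]
narrow_knob [([219.6, 187.4], 0.93), ([327.6, 142.0], 0.87), ([361.1, 188.2], 0.83), ([380.6, 181.1], 0.48)]
wide_pointer [([240.0, 325.1], 0.57)]
wide_line [([243.8, 283.3], 0.72), ([409.0, 126.8], 0.58)]
top {'mtx': array([[391.94295256,   0.        , 320.14959265],
       [  0.        , 391.94295256, 203.32153425],
       [  0.        ,   0.        ,   1.        ]]), 'rvec': array([ 2.1671451 , -2.13511906,  0.14807146]), 'tvec': array([-0.0092311 ,  0.58406426,  1.07443173])}
wide [([409.4, 178.1], 0.93)]
narrow [([236.4, 269.2], 0.9), ([249.8, 173.3], 0.86), ([372.8, 296.0], 0.55)]
wide_knob [([407.4, 211.8], 0.8)]
narrow_knob [([345.9, 312.4], 0.72), ([214.5, 290.7], 0.69), ([256.1, 201.6], 0.61)]
wide_pointer [([419.3, 221.0], 0.75)]
wide_line [([412.8, 177.1], 0.73)]
```

View pics/scene0.png

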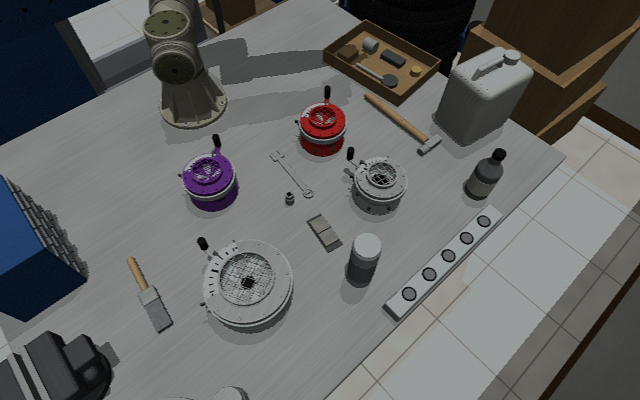

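View pics/top0.png

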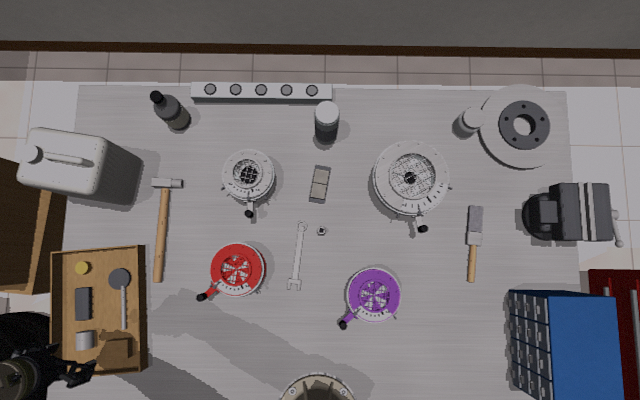

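Candidates for the narrow port: grey at top-image (248,175), red at (237,269), purple at (373,296). I choose the grey one. The only wide port is at (411,178). Its knob is at about (422,228), and the narrow knob is at about (249,213). Next, a close crop with my coarse positions overlaid.

```bash
cat > h.py <<'E'
import numpy as np,cv2
from station import status, imaging, bot
def ray(c,uv,z):
    k=imaging.get_calibration(c);R=cv2.Rodrigues(k['rvec'])[0];t=k['tvec']
    d=R.T@np.linalg.inv(k['mtx'])@np.array([uv[0],uv[1],1.]);o=-R.T@t
    return o+d*(z-o[2])/d[2]
def proj(c,P):
    k=imaging.get_calibration(c)
    return cv2.projectPoints(np.array(P,float).reshape(-1,3),k['rvec'],k['tvec'],k['mtx'],None)[0].reshape(-1,2)
def circ(cx,cy,r,z,n=90):
    a=np.linspace(0,2*np.pi,n);return np.c_[cx+r*np.cos(a),cy+r*np.sin(a),0*a+z]
E
python3 - <<'E'
from h import *
print('wide c',ray('top',(412,174),.12),ray('scene',(246,278),.12))
print('wide knob',ray('top',(423,228.5),.1235), ray('scene',(202,240),.1235))
print('nar c',ray('top',(248,173),.108),ray('scene',(380,174),.108))
print('nar knob',ray('top',(249,213),.1155), ray('scene',(351,151),.1155))
for c,crops in {'top':[(190,130,110),(350,120,120)],'scene':[(320,120,110),(180,220,130)]}.items():
    im=cv2.imread(f'pics/{c}0.png')
    a=[cv2.resize(im[y:y+w,x:x+w],(400,400),interpolation=cv2.INTER_CUBIC) for x,y,w in crops]
    cv2.imwrite(f'pics/{c}_crop.png',np.hstack(a))
E
```

```text
wide c [ 0.65570181 -0.24417719  0.12      ] [ 0.65771109 -0.24835158  0.12      ]
wide knob [ 0.51045705 -0.26954145  0.1235    ] [ 0.51380506 -0.27030407  0.1235    ]
nar c [0.65435366 0.19513314 0.108     ] [0.6552646  0.19582997 0.108     ]
nar knob [0.54516361 0.18679599 0.1155    ] [0.55183407 0.18759245 0.1155    ]
```

View pics/top_crop.png

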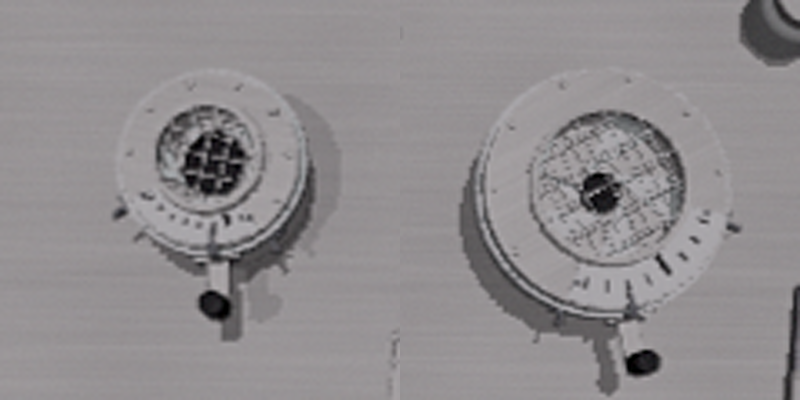

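View pics/scene_crop.png

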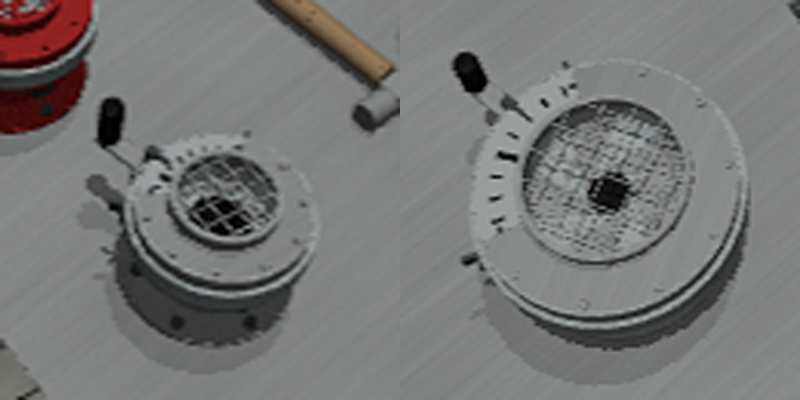

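The crops show both levers in mid-range: narrow knob at top-image (249,213), wide knob at (423,228). The wide pointer is at about (419,211) and the long line at about (430,199), so that lever must go counter-clockwise. The narrow lever must go toward +y. Next I fit the models to both views.

```bash
cat > ov.py <<'E'
from h import *
def draw(c,im,P,x0,y0,s,col,closed=False):
    p=((proj(c,P)-[x0-.5,y0-.5])*s-.5)*8
    cv2.polylines(im,[np.round(p).astype(np.int32)],closed,col,1,cv2.LINE_AA,3)
G=dict(wide=dict(r=.1,zt=.106,rm=.065,zm=.12,kr=.145,kz=.1235,pr=.086,lr0=.067),
       narrow=dict(r=.068,zt=.094,rm=.0425,zm=.108,kr=.112,kz=.1155,pr=.054,lr0=.044))
def overlay(c,im0,name,cx,cy,yaw,q,x0,y0,w):
    g=G[name];s=400/w
    im=cv2.resize(im0[y0:y0+w,x0:x0+w],(400,400),interpolation=cv2.INTER_CUBIC)
    draw(c,im,circ(cx,cy,g['r'],g['zt']),x0,y0,s,(0,255,0));draw(c,im,circ(cx,cy,g['rm'],g['zm']),x0,y0,s,(0,255,255))
    a=yaw+np.radians(138)+q
    draw(c,im,circ(cx+g['kr']*np.cos(a),cy+g['kr']*np.sin(a),.01,g['kz']),x0,y0,s,(0,0,255))
    for i in range(8):
        b=yaw+np.radians(138+12*i);e=np.array([np.cos(b),np.sin(b)])
        r0=g['lr0'] if i==4 else g['pr']-.009
        draw(c,im,[[cx+e[0]*r,cy+e[1]*r,g['zt']+.001] for r in (r0,g['pr'])],x0,y0,s,(255,0,255) if i==4 else (255,0,0))
    return im
E
python3 - <<'E'
from ov import *
par=dict(narrow=(.654,.195,np.radians(5),np.radians(42)),wide=(.6505,-.2445,np.radians(30),np.radians(22)))
for c,cr in {'top':dict(narrow=(190,130,110),wide=(350,120,120)),'scene':dict(narrow=(320,120,110),wide=(180,220,130))}.items():
    im=cv2.imread(f'pics/{c}0.png')
    cv2.imwrite(f'pics/ov1_{c}.png',np.hstack([overlay(c,im,n,*par[n],*cr[n]) for n in cr]))
E
```

```text
(no output)
```

View pics/ov1_top.png

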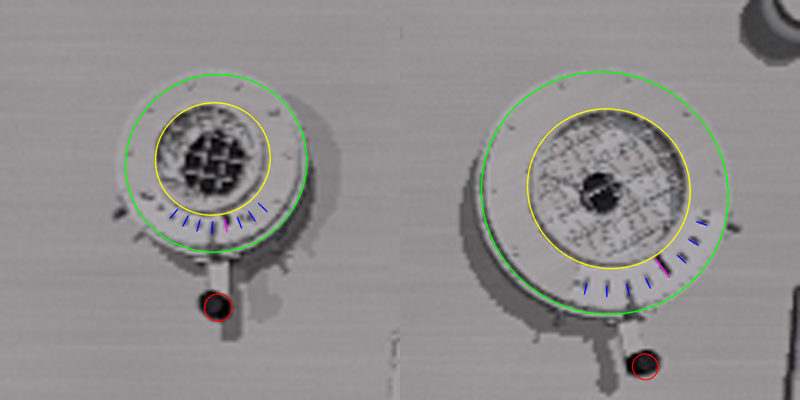

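View pics/ov1_scene.png

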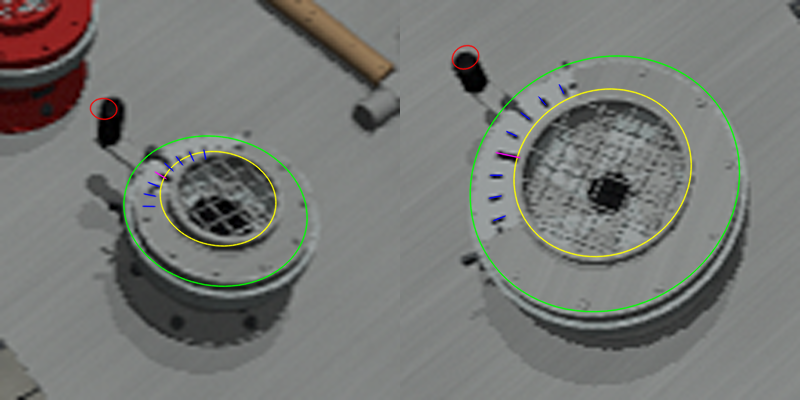

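```bash
cat >> h.py <<'E'
from scipy.spatial.transform import Rotation as Ro
def axes(s=None):
    s=s or status.read_state();R=Ro.from_quat(s['tool_rot']).as_matrix();return np.array(s['ee_pos']),R
def slide(P):
    p,R=axes();return np.round(R.T@(np.array(P)-p)*1000,1)
E
python3 - <<'E'
from h import *
p,R=axes();print(R.round(3));print(slide((.53,.12,.23)))
E
```

```text
[[-0.93   0.367  0.   ]
 [ 0.367  0.93   0.   ]
 [-0.     0.    -1.   ]]
[-448.9 -268.9    1.4]
```

```bash
python3 -m jog '[{"slide":[-449,-269,0],"twist":-0.44,"gripper":0},{"slide":[-449,-269,0],"twist":-0.44,"gripper":0},{"slide":[-449,-269,0],"twist":-0.44,"gripper":0},{"slide":[-449,-269,0],"twist":-0.44,"gripper":0},{"slide":[-449,-269,0],"twist":-0.44,"gripper":0},{"slide":[-449,-269,0],"twist":-0.44,"gripper":0},{"slide":[-449,-269,0],"twist":-0.44,"gripper":0},{"slide":[-449,-269,0],"twist":-0.44,"gripper":0},{"slide":[-449,-269,0],"twist":-0.44,"gripper":0},{"slide":[-449,-269,0],"twist":-0.44,"gripper":0},{"slide":[-449,-269,0],"twist":-0.44,"gripper":0},{"slide":[-449,-269,0],"twist":-0.44,"gripper":0},{"slide":[-449,-269,0],"twist":-0.44,"gripper":0},{"slide":[-449,-269,0],"twist":-0.44,"gripper":0}]'
python3 - <<'E'
from h import *
p,R=axes();print(p,R.round(3),status.read_state()['joint_positions'])
k=imaging.get_calibration('wrist');im=imaging.read_camera('wrist');cv2.imwrite('pics/w1.png',im)
np.savez('w1.npz',**{a:np.array(k[a]) for a in('mtx','rvec','tvec')})
print({a:v for a,v in k.items()})
for q in ['narrow','narrow_knob']: print(q,imaging.spot_in('wrist',q))
cv2.imwrite('pics/top1.png',imaging.read_camera('top'))
E
```

```text
t: 2.45
ee_pos: [0.5297, 0.1206, 0.2315]
tool_rot: [-0.033, 0.999, 0.0, 0.0]
ft_force: [0.1, 0.2, 0.2]
opening: 0.001
[0.52971908 0.12056179 0.2315177 ] [[-0.998 -0.065  0.   ]
 [-0.065  0.998  0.   ]
 [-0.     0.    -1.   ]] [ 7.59433155e-02  2.50979861e-01 -3.75958990e-02  1.28181684e+00
  8.10443473e-05  1.05236374e-02]
{'mtx': array([[309.70691629,   0.        , 320.60749726],
       [  0.        , 309.70691629, 198.02961954],
       [  0.        ,   0.        ,   1.        ]]), 'rvec': array([-2.00437108, -2.13873628, -0.30660604]), 'tvec': array([-0.08686736, -0.55073705,  0.22754947])}
narrow [{'xy': [392.5, 250.0], 'confidence': 0.78}, {'xy': [116.4, 29.6], 'confidence': 0.65}, {'xy': [432.9, 60.0], 'confidence': 0.58}]
narrow_knob [{'xy': [135.7, 38.5], 'confidence': 0.75}, {'xy': [389.5, 235.7], 'confidence': 0.68}, {'xy': [374.0, 20.8], 'confidence': 0.59}, {'xy': [278.6, 84.8], 'confidence': 0.56}]
```

View pics/w1.png

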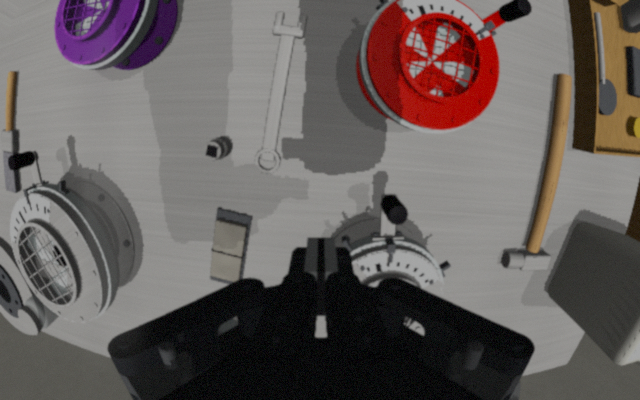

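The wrist picture shows the narrow knob at (394,210), its scale at about (400,260), and the wide port on the left with its knob at (22,160). I'll overlay the narrow model using the fisheye projection.

```bash
cat >> ov.py <<'E'
import h
_p=h.proj
WK=None
def proj(c,P):
    if c!='wrist': return _p(c,P)
    k=WK
    return cv2.fisheye.projectPoints(np.array(P,float).reshape(-1,1,3),k['rvec'],k['tvec'],k['mtx'],np.zeros(4))[0].reshape(-1,2)
E
cat > t.py <<'E'
import ov,sys
from ov import *
ov.WK=np.load('w1.npz');im=cv2.imread('pics/w1.png')
a=list(map(float,sys.argv[1:]))
P=(a[0],a[1],np.radians(a[2]),np.radians(a[3]))
x0,y0,w=320,170,140
raw=cv2.resize(im[y0:y0+w,x0:x0+w],(400,400),interpolation=cv2.INTER_CUBIC)
cv2.imwrite('pics/ovw.png',np.hstack([raw,overlay('wrist',im,'narrow',*P,x0,y0,w)]))
E
python3 t.py .656 .197 0 47
```

```text
(no output)
```

View pics/ovw.png

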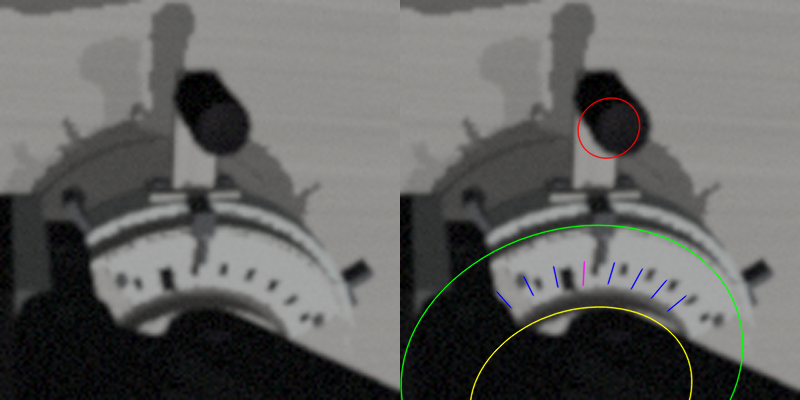

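Run:
```python
from h import *
print(slide((.548,.142,.230)),slide((.548,.142,.086)))
```

```text
[-19.4  20.7   1.4] [-19.4  20.7 145.4]
```

```bash
python3 -m jog '[{"slide":[-19,20,30],"twist":0,"gripper":0},{"slide":[-19,20,70],"twist":0,"gripper":0},{"slide":[-19,20,110],"twist":0,"gripper":0},{"slide":[-19,20,145],"twist":0,"gripper":0},{"slide":[-19,20,145],"twist":0,"gripper":0},{"slide":[-19,20,145],"twist":0,"gripper":0}]'
cat > tab.py <<'E'
from h import *
import sys
def tab(cx,cy,r,angs,d,sgn,z,tw0=None):
    # sgn -1 clockwise, +1 ccw push
    p,R=axes();psi=np.arctan2(R[1,1],R[0,1])
    for a in angs:
        A=np.radians(a);k=np.array([cx+r*np.cos(A),cy+r*np.sin(A)]);t=sgn*np.array([-np.sin(A),np.cos(A)])
        T=k-d*t;s=R.T@(np.array([*T,z])-p)*1000
        f=np.arctan2(t[1],t[0]);tw=-(f-psi);tw=(tw+np.pi/2)%np.pi-np.pi/2
        print(round(a,1),s.round(1),round(tw,3),'knob',k.round(3),'tcp',T.round(3))
E
python3 - <<'E'
from tab import *
p,R=axes();print(p)
im=imaging.read_camera('wrist');cv2.imwrite('pics/w2.png',im)
tab(.657,.197,.112,list(range(185,139,-3)),.0245,-1,.086)
E
```

```text
t: 3.4
ee_pos: [0.5485, 0.1412, 0.0876]
tool_rot: [-0.032, 0.999, 0.0, 0.001]
ft_force: [0.9, -0.2, -0.7]
opening: 0.002
[0.54849869 0.14115428 0.08757044]
185 [ 0.1 21.7  2.1] -0.023 knob [0.545 0.187] tcp [0.548 0.163]
182 [ 1.3 27.5  2.1] 0.029 knob [0.545 0.193] tcp [0.546 0.169]
179 [ 2.3 33.5  2.1] 0.082 knob [0.545 0.199] tcp [0.545 0.174]
176 [ 2.9 39.4  2.1] 0.134 knob [0.545 0.205] tcp [0.544 0.18 ]
173 [ 3.3 45.4  2.1] 0.186 knob [0.546 0.211] tcp [0.543 0.186]
170 [ 3.3 51.4  2.1] 0.239 knob [0.547 0.216] tcp [0.542 0.192]
167 [ 3.  57.4  2.1] 0.291 knob [0.548 0.222] tcp [0.542 0.198]
164 [ 2.4 63.4  2.1] 0.343 knob [0.549 0.228] tcp [0.543 0.204]
161 [ 1.4 69.3  2.1] 0.396 knob [0.551 0.233] tcp [0.543 0.21 ]
158 [ 0.2 75.2  2.1] 0.448 knob [0.553 0.239] tcp [0.544 0.216]
155 [-1.3 81.   2.1] 0.501 knob [0.555 0.244] tcp [0.545 0.222]
152 [-3.2 86.7  2.1] 0.553 knob [0.558 0.25 ] tcp [0.547 0.228]
149 [-5.3 92.3  2.2] 0.605 knob [0.561 0.255] tcp [0.548 0.234]
146 [-7.7 97.8  2.2] 0.658 knob [0.564 0.26 ] tcp [0.55  0.239]
143 [-10.4 103.2   2.2] 0.71 knob [0.568 0.264] tcp [0.553 0.245]
140 [-13.4 108.4   2.2] 0.762 knob [0.571 0.269] tcp [0.555 0.25 ]
```

View pics/w2.png

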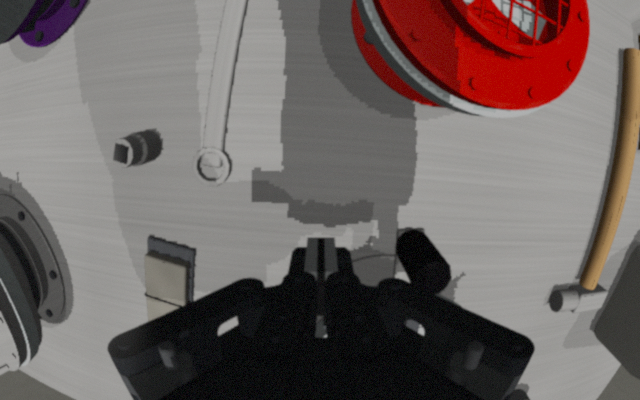

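```bash
python3 -m jog '[{"slide":[0,0,-8],"twist":0,"gripper":0},{"slide":[0,8,-8],"twist":0,"gripper":0},{"slide":[0,15,-8],"twist":0,"gripper":0},{"slide":[0,22,-8],"twist":-0.02,"gripper":0},{"slide":[1,28,-8],"twist":0.03,"gripper":0},{"slide":[2,33,-8],"twist":0.08,"gripper":0},{"slide":[3,39,-8],"twist":0.13,"gripper":0},{"slide":[3,45,-8],"twist":0.19,"gripper":0}]'
python3 - <<'E'
from tab import *
p,R=axes();print(p)
im=imaging.read_camera('wrist')
im2=imaging.read_camera('top')
cv2.imwrite('pics/w3.png',np.hstack([im[150:350,250:500],cv2.resize(im2[140:240,190:315],(250,200),interpolation=cv2.INTER_CUBIC)]))
tab(.657,.197,.112,list(range(173,135,-3)),.0245,-1,.095)
E
```

```text
t: 4.45
ee_pos: [0.5411, 0.1854, 0.0941]
tool_rot: [0.064, 0.998, -0.001, -0.0]
ft_force: [-2.0, -3.0, 2.7]
opening: 0.004
[0.54114653 0.18544748 0.09412985]
173 [-1.6  0.5 -0.9] -0.002 knob [0.546 0.211] tcp [0.543 0.186]
170 [-0.5  6.4 -0.9] 0.05 knob [0.547 0.216] tcp [0.542 0.192]
167 [ 0.4 12.3 -0.9] 0.102 knob [0.548 0.222] tcp [0.542 0.198]
164 [ 0.9 18.3 -0.9] 0.155 knob [0.549 0.228] tcp [0.543 0.204]
161 [ 1.1 24.3 -0.9] 0.207 knob [0.551 0.233] tcp [0.543 0.21 ]
158 [ 1.  30.3 -0.9] 0.259 knob [0.553 0.239] tcp [0.544 0.216]
155 [ 0.6 36.3 -0.9] 0.312 knob [0.555 0.244] tcp [0.545 0.222]
152 [-0.2 42.2 -0.9] 0.364 knob [0.558 0.25 ] tcp [0.547 0.228]
149 [-1.2 48.1 -0.9] 0.416 knob [0.561 0.255] tcp [0.548 0.234]
146 [-2.6 54.  -0.9] 0.469 knob [0.564 0.26 ] tcp [0.55  0.239]
143 [-4.2 59.8 -0.9] 0.521 knob [0.568 0.264] tcp [0.553 0.245]
140 [-6.2 65.4 -1. ] 0.573 knob [0.571 0.269] tcp [0.555 0.25 ]
137 [-8.4 71.  -1. ] 0.626 knob [0.575 0.273] tcp [0.558 0.255]
```

View pics/w3.png

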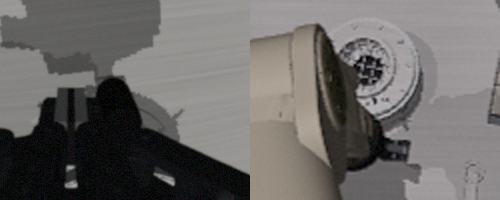

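Contact is made at about 3 N and the knob rests against the finger. I'll continue along the arc.

```bash
python3 -m jog '[{"slide":[0,6,-1],"twist":0.05,"gripper":0},{"slide":[1,12,-1],"twist":0.1,"gripper":0},{"slide":[2,18,-1],"twist":0.155,"gripper":0},{"slide":[2,24,-1],"twist":0.21,"gripper":0},{"slide":[2,30,-1],"twist":0.26,"gripper":0},{"slide":[1,36,-1],"twist":0.31,"gripper":0},{"slide":[1,42,-1],"twist":0.36,"gripper":0}]'
python3 - <<'E'
from tab import *
p,R=axes();print(p)
im=imaging.read_camera('wrist')
im2=imaging.read_camera('scene')
cv2.imwrite('pics/w4.png',np.hstack([im[150:350,250:500],cv2.resize(im2[120:220,310:435],(250,200),interpolation=cv2.INTER_CUBIC)]))
tab(.657,.197,.112,list(range(152,131,-2)),.0245,-1,.095)
E
```

```text
t: 5.42
ee_pos: [0.5442, 0.2272, 0.0943]
tool_rot: [0.24, 0.971, -0.001, -0.002]
ft_force: [-2.5, -2.6, -1.4]
opening: -0.005
[0.54423935 0.22721607 0.09431704]
152 [-1.6  1.1 -0.6] 0.005 knob [0.558 0.25 ] tcp [0.547 0.228]
150 [-0.8  5.  -0.6] 0.04 knob [0.56  0.253] tcp [0.548 0.232]
148 [-0.2  8.9 -0.6] 0.075 knob [0.562 0.256] tcp [0.549 0.236]
146 [ 0.3 12.9 -0.6] 0.11 knob [0.564 0.26 ] tcp [0.55  0.239]
144 [ 0.6 16.9 -0.6] 0.145 knob [0.566 0.263] tcp [0.552 0.243]
142 [ 0.8 20.9 -0.6] 0.18 knob [0.569 0.266] tcp [0.554 0.247]
140 [ 0.9 24.9 -0.6] 0.214 knob [0.571 0.269] tcp [0.555 0.25 ]
138 [ 0.9 28.9 -0.6] 0.249 knob [0.574 0.272] tcp [0.557 0.254]
136 [ 0.6 32.9 -0.6] 0.284 knob [0.576 0.275] tcp [0.559 0.257]
134 [ 0.3 36.9 -0.6] 0.319 knob [0.579 0.278] tcp [0.562 0.261]
132 [-0.2 40.8 -0.7] 0.354 knob [0.582 0.28 ] tcp [0.564 0.264]
```

View pics/w4.png

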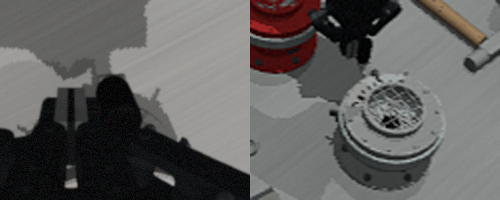

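Still about 3 N, so it is moving freely. From here I take small steps toward the stop, one short call at a time, watching the force.

```bash
python3 -m jog '[{"slide":[1,4,0],"twist":0.04,"gripper":0},{"slide":[1,8,0],"twist":0.075,"gripper":0},{"slide":[2,11,0],"twist":0.1,"gripper":0},{"slide":[2,11,0],"twist":0.1,"gripper":0}]'
```

```text
t: 6.02
ee_pos: [0.5487, 0.2382, 0.0947]
tool_rot: [0.288, 0.958, -0.0, -0.001]
ft_force: [-2.2, -2.1, -2.3]
opening: 0.004
```

```bash
python3 -m jog '[{"slide":[0,2,0],"twist":0.02,"gripper":0},{"slide":[0,4,0],"twist":0.035,"gripper":0},{"slide":[0,4,0],"twist":0.035,"gripper":0}]'
```

```text
t: 6.4
ee_pos: [0.5518, 0.2418, 0.0954]
tool_rot: [0.305, 0.952, 0.0, 0.0]
ft_force: [-3.4, -2.1, -1.5]
opening: 0.003
```

```bash
python3 -m jog '[{"slide":[0,2,0],"twist":0.02,"gripper":0},{"slide":[0,4,0],"twist":0.035,"gripper":0},{"slide":[0,4,0],"twist":0.035,"gripper":0}]'
```

```text
t: 6.78
ee_pos: [0.5543, 0.2451, 0.0955]
tool_rot: [0.322, 0.947, 0.0, 0.0]
ft_force: [-2.8, -1.1, -0.6]
opening: 0.004
```

Run:
```python
from h import *
print([status.read_state()['ft_force'].round(1) if hasattr(status.read_state()['ft_force'],'round') else status.read_state()['ft_force']])
im=imaging.read_camera('wrist')
im2=imaging.read_camera('scene')
cv2.imwrite('pics/w5.png',np.hstack([im[150:350,250:500],cv2.resize(im2[120:220,310:435],(500,400),interpolation=cv2.INTER_CUBIC)[100:300]]))
```

```text
[array([-2.8, -1.1, -0.6])]
```

View pics/w5.png

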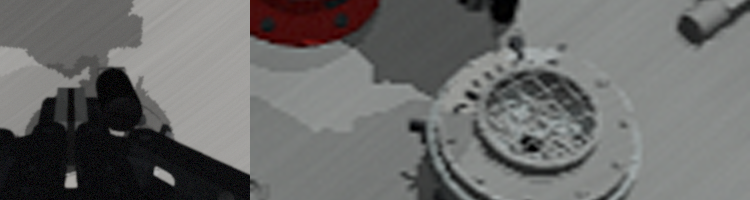

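The scene crop shows the pointer near the shut end of the scale, but the force has not risen yet, so I keep going in small steps.

```bash
python3 -m jog '[{"slide":[0,2,0],"twist":0.02,"gripper":0},{"slide":[0,4,0],"twist":0.035,"gripper":0},{"slide":[0,4,0],"twist":0.035,"gripper":0}]'
```

```text
t: 7.25
ee_pos: [0.5567, 0.2482, 0.0954]
tool_rot: [0.339, 0.941, 0.0, 0.0]
ft_force: [-3.5, -1.1, -0.5]
opening: -0.002
```

```bash
python3 -m jog '[{"slide":[0,2,0],"twist":0.02,"gripper":0},{"slide":[0,4,0],"twist":0.035,"gripper":0},{"slide":[0,4,0],"twist":0.035,"gripper":0}]'
```

```text
t: 7.62
ee_pos: [0.5592, 0.2513, 0.0953]
tool_rot: [0.355, 0.935, 0.0, 0.0]
ft_force: [-3.5, -1.3, 0.3]
opening: -0.003
```

Run:
```python
from h import *
k=imaging.get_calibration('wrist');im=imaging.read_camera('wrist');cv2.imwrite('pics/w6.png',im)
np.savez('w6.npz',**{a:np.array(k[a]) for a in('mtx','rvec','tvec')})
im2=imaging.read_camera('scene');cv2.imwrite('pics/s6f.png',im2)
cv2.imwrite('pics/w6c.png',np.hstack([cv2.resize(im[200:330,290:420],(400,400),interpolation=cv2.INTER_CUBIC),cv2.resize(im2[130:210,335:415],(400,400),interpolation=cv2.INTER_CUBIC)]))
import ov
from ov import *
```

```text
(no output)
```

View pics/w6c.png

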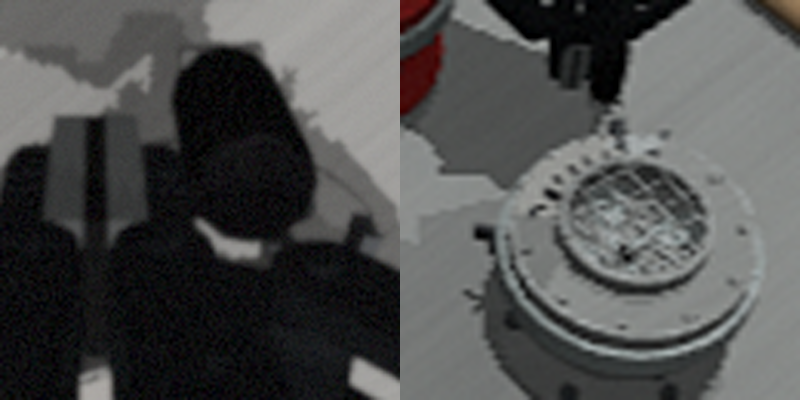

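The peg (stop) shows at (365,230) in the wrist crop, still beyond the lever arm at (235,240). I continue.

```bash
python3 - <<'E'
from tab import *
tab(.657,.197,.112,[138,136,134,132,130,128,126,124,122,120],.0245,-1,.095)
E
python3 -m jog '[{"slide":[0,3,0],"twist":0.03,"gripper":0},{"slide":[0,6,0],"twist":0.055,"gripper":0},{"slide":[0,8,0],"twist":0.07,"gripper":0},{"slide":[0,8,0],"twist":0.07,"gripper":0}]'
```

```text
138 [3.2 0.6 0.3] 0.007 knob [0.574 0.272] tcp [0.557 0.254]
136 [3.9 4.5 0.3] 0.042 knob [0.576 0.275] tcp [0.559 0.257]
134 [4.6 8.5 0.3] 0.077 knob [0.579 0.278] tcp [0.562 0.261]
132 [ 5.1 12.5  0.3] 0.112 knob [0.582 0.28 ] tcp [0.564 0.264]
130 [ 5.4 16.4  0.4] 0.147 knob [0.585 0.283] tcp [0.566 0.267]
128 [ 5.6 20.4  0.4] 0.182 knob [0.588 0.285] tcp [0.569 0.27 ]
126 [ 5.7 24.4  0.4] 0.217 knob [0.591 0.288] tcp [0.571 0.273]
124 [ 5.6 28.4  0.4] 0.252 knob [0.594 0.29 ] tcp [0.574 0.276]
122 [ 5.4 32.4  0.4] 0.287 knob [0.598 0.292] tcp [0.577 0.279]
120 [ 5.  36.4  0.4] 0.321 knob [0.601 0.294] tcp [0.58  0.282]
t: 8.22
ee_pos: [0.5647, 0.2572, 0.0953]
tool_rot: [0.388, 0.922, 0.0, 0.0]
ft_force: [-3.5, -0.6, -0.7]
opening: -0.001
```

```bash
python3 -m jog '[{"slide":[1,2,0],"twist":0.02,"gripper":0},{"slide":[2,4,0],"twist":0.035,"gripper":0},{"slide":[3,6,0],"twist":0.05,"gripper":0},{"slide":[3,6,0],"twist":0.05,"gripper":0}]'
```

```text
t: 8.72
ee_pos: [0.5672, 0.2636, 0.0956]
tool_rot: [0.411, 0.912, 0.001, 0.001]
ft_force: [-0.8, -2.7, 0.5]
opening: 0.002
```

```bash
python3 -m jog '[{"slide":[0,2,0],"twist":0.02,"gripper":0},{"slide":[1,4,0],"twist":0.035,"gripper":0},{"slide":[1,4,0],"twist":0.035,"gripper":0}]'
```

```text
t: 9.1
ee_pos: [0.5692, 0.2671, 0.0955]
tool_rot: [0.426, 0.905, 0.0, 0.0]
ft_force: [-1.7, -1.4, 0.4]
opening: 0.001
```

Run:
```python
from h import *
k=imaging.get_calibration('wrist');im=imaging.read_camera('wrist')
im2=imaging.read_camera('scene')
cv2.imwrite('pics/w7c.png',np.hstack([cv2.resize(im[200:330,290:420],(400,400),interpolation=cv2.INTER_CUBIC),cv2.resize(im2[130:210,335:415],(400,400),interpolation=cv2.INTER_CUBIC)]))
```

```text
(no output)
```

View pics/w7c.png

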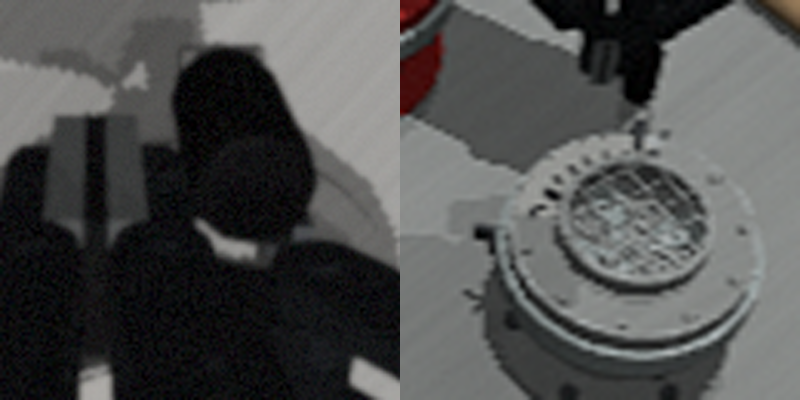

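```bash
python3 -m jog '[{"slide":[0,2,0],"twist":0.02,"gripper":0},{"slide":[0,4,0],"twist":0.035,"gripper":0},{"slide":[0,4,0],"twist":0.035,"gripper":0}]'
```

```text
t: 9.57
ee_pos: [0.5716, 0.2698, 0.0952]
tool_rot: [0.442, 0.897, 0.0, -0.0]
ft_force: [-2.0, -0.7, 1.8]
opening: 0.002
```

```bash
python3 -m jog '[{"slide":[0,1.5,0],"twist":0.015,"gripper":0},{"slide":[0,3,0],"twist":0.025,"gripper":0},{"slide":[0,3,0],"twist":0.025,"gripper":0}]'
```

```text
t: 9.95
ee_pos: [0.5741, 0.2713, 0.095]
tool_rot: [0.453, 0.891, -0.0, -0.0]
ft_force: [-4.1, -0.4, -0.1]
opening: -0.001
```

```bash
python3 -m jog '[{"slide":[0,1.5,0],"twist":0.015,"gripper":0},{"slide":[0,3,0],"twist":0.025,"gripper":0},{"slide":[0,3,0],"twist":0.025,"gripper":0}]'
```

```text
t: 10.32
ee_pos: [0.5753, 0.2724, 0.0949]
tool_rot: [0.465, 0.886, -0.001, -0.001]
ft_force: [-7.0, -1.9, 2.4]
opening: -0.002
```

Run:
```python
from h import *
k=imaging.get_calibration('wrist');im=imaging.read_camera('wrist')
im2=imaging.read_camera('scene')
cv2.imwrite('pics/w8c.png',np.hstack([cv2.resize(im[200:330,290:420],(400,400),interpolation=cv2.INTER_CUBIC),cv2.resize(im2[130:210,335:415],(400,400),interpolation=cv2.INTER_CUBIC)]))
```

```text
(no output)
```

View pics/w8c.png

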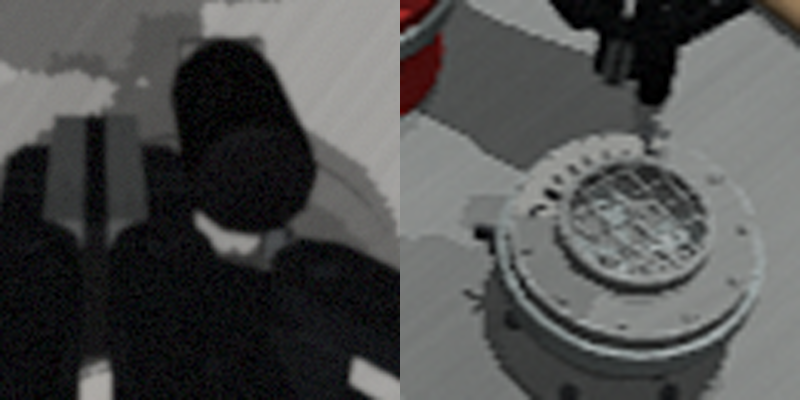

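```bash
python3 -m jog '[{"slide":[0,1,0],"twist":0.0,"gripper":0},{"slide":[0,2,0],"twist":0.0,"gripper":0},{"slide":[0,2,0],"twist":0.0,"gripper":0}]'
```

```text
t: 10.8
ee_pos: [0.5754, 0.2725, 0.0949]
tool_rot: [0.465, 0.885, -0.003, -0.002]
ft_force: [-11.4, -5.4, 5.5]
opening: 0.001
```

The stop is reached: there was no further motion and the force rose to 13 N. I'll back off, lift, and move to the wide port.

```bash
python3 -m jog '[{"slide":[0,-10,0],"twist":0,"gripper":0},{"slide":[0,-25,0],"twist":0,"gripper":0},{"slide":[0,-25,-60],"twist":0,"gripper":0},{"slide":[0,-25,-120],"twist":0,"gripper":0},{"slide":[0,-25,-130],"twist":0,"gripper":0},{"slide":[0,-25,-130],"twist":0,"gripper":0}]'
python3 - <<'E'
from h import *
p,R=axes();print(p,R.round(3));print(slide((.5,-.222,.225)), status.read_state()['joint_positions'])
E
```

```text
t: 11.55
ee_pos: [0.5592, 0.26, 0.2265]
tool_rot: [0.465, 0.886, 0.002, 0.002]
ft_force: [-0.7, -0.6, -0.3]
opening: -0.002
[0.55922288 0.26004417 0.22651998] [[-0.568  0.823  0.004]
 [ 0.823  0.568  0.001]
 [-0.001  0.004 -1.   ]]
[-363.  -322.7    0.7] [ 3.05254803e-01  3.93420333e-01  1.49673002e-01  1.32264088e+00
 -1.47548886e-04  1.27155797e+00]
```

```bash
python3 -m jog '[{"slide":[-363,-323,0],"twist":-1.14,"gripper":0},{"slide":[-363,-323,0],"twist":-1.14,"gripper":0},{"slide":[-363,-323,0],"twist":-1.14,"gripper":0},{"slide":[-363,-323,0],"twist":-1.14,"gripper":0},{"slide":[-363,-323,0],"twist":-1.14,"gripper":0},{"slide":[-363,-323,0],"twist":-1.14,"gripper":0},{"slide":[-363,-323,0],"twist":-1.14,"gripper":0},{"slide":[-363,-323,0],"twist":-1.14,"gripper":0},{"slide":[-363,-323,0],"twist":-1.14,"gripper":0},{"slide":[-363,-323,0],"twist":-1.14,"gripper":0},{"slide":[-363,-323,0],"twist":-1.14,"gripper":0},{"slide":[-363,-323,0],"twist":-1.14,"gripper":0}]'
python3 - <<'E'
from ov import *
import ov
p,R=axes() if 'axes' in globals() else h.axes();print(p)
k=imaging.get_calibration('wrist');im=imaging.read_camera('wrist');cv2.imwrite('pics/w9.png',im)
np.savez('w9.npz',**{a:np.array(k[a]) for a in('mtx','rvec','tvec')})
for c in('top','scene'): cv2.imwrite(f'pics/{c}9.png',imaging.read_camera(c))
a,b=cv2.imread('pics/top9.png'),cv2.imread('pics/scene9.png')
cv2.imwrite('pics/c9.png',np.hstack([cv2.resize(a[130:230,190:290],(400,400),interpolation=2),cv2.resize(b[120:220,325:425],(400,400),interpolation=2)]))
E
```

```text
t: 13.05
ee_pos: [0.4988, -0.2207, 0.2252]
tool_rot: [-0.088, 0.996, 0.0, -0.0]
ft_force: [-0.1, -0.7, 0.1]
opening: 0.0
[ 0.49882472 -0.22071829  0.22516568]
```

View pics/c9.png

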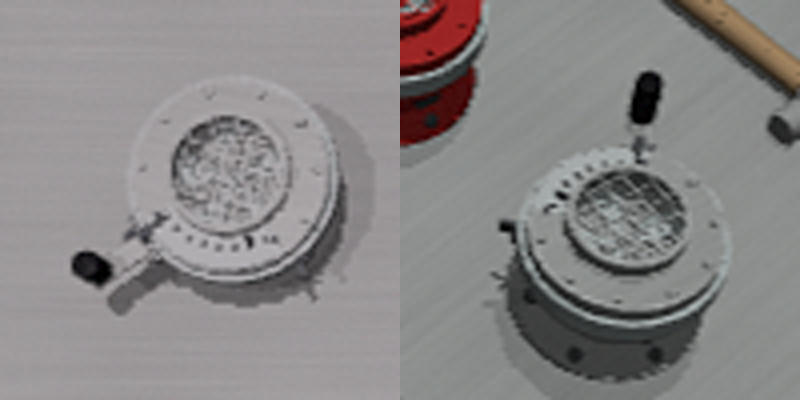

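View pics/w9.png

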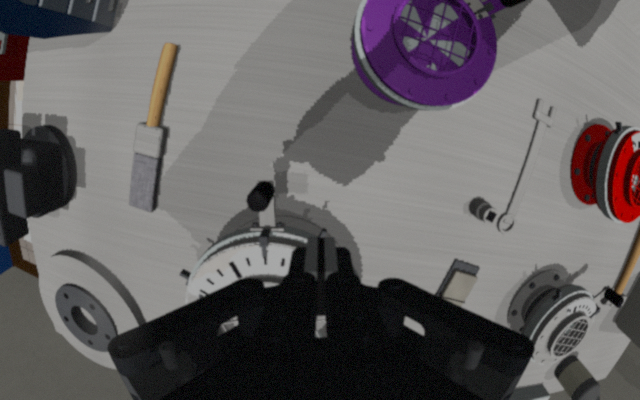

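The narrow pointer now stands on the first mark: three marks show between it and the long fifth one, which agrees with joint 0. In the wrist picture the wide knob is at (260,193), its pointer at (264,240) and the long line at (233,267). I'll fit the wide model.

```bash
cat > t2.py <<'E'
import ov,sys
from ov import *
f=sys.argv[1];ov.WK=np.load(f+'.npz');im=cv2.imread(f'pics/{f}.png')
a=list(map(float,sys.argv[2:6]));x0,y0,w=map(int,sys.argv[6:9])
P=(a[0],a[1],np.radians(a[2]),np.radians(a[3]))
raw=cv2.resize(im[y0:y0+w,x0:x0+w],(400,400),interpolation=cv2.INTER_CUBIC)
cv2.imwrite(sys.argv[9],np.hstack([raw,overlay('wrist',im,'wide',*P,x0,y0,w)]))
E
python3 t2.py w9 .653 -.246 30 22 180 170 140 pics/ov9.png
```

```text
(no output)
```

View pics/ov9.png

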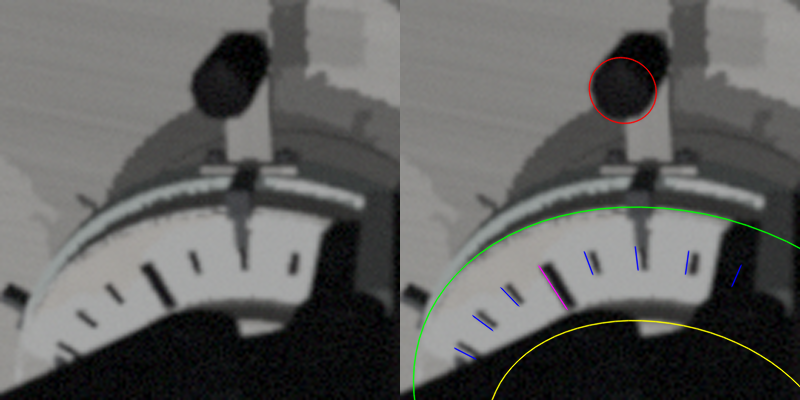

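```bash
python3 -m jog '[{"slide":[0,0,40],"twist":0,"gripper":0},{"slide":[0,0,80],"twist":0,"gripper":0},{"slide":[0,0,110],"twist":0,"gripper":0},{"slide":[0,0,122],"twist":0,"gripper":0},{"slide":[0,0,122],"twist":0,"gripper":0}]'
python3 - <<'E'
from tab import *
tab(.653,-.245,.145,[192,194,196,198,200,202,204,206,208,210,212,214,216],.0245,1,.103)
E
```

```text
t: 13.82
ee_pos: [0.4984, -0.222, 0.1031]
tool_rot: [-0.087, 0.996, 0.0, -0.0]
ft_force: [0.1, 0.1, 0.9]
opening: 0.006
192 [ -2.4 -30.1   0.1] -0.035 knob [ 0.511 -0.275] tcp [ 0.506 -0.251]
194 [ -1.9 -35.2   0.1] -0.07 knob [ 0.512 -0.28 ] tcp [ 0.506 -0.256]
196 [ -1.4 -40.3   0.1] -0.105 knob [ 0.514 -0.285] tcp [ 0.507 -0.261]
198 [ -1.2 -45.4   0. ] -0.139 knob [ 0.515 -0.29 ] tcp [ 0.508 -0.267]
200 [ -1.2 -50.6   0. ] -0.174 knob [ 0.517 -0.295] tcp [ 0.508 -0.272]
202 [ -1.3 -55.7   0. ] -0.209 knob [ 0.519 -0.299] tcp [ 0.509 -0.277]
204 [ -1.6 -60.8   0. ] -0.244 knob [ 0.521 -0.304] tcp [ 0.511 -0.282]
206 [ -2.1 -65.9   0. ] -0.279 knob [ 0.523 -0.309] tcp [ 0.512 -0.287]
208 [ -2.7 -71.    0. ] -0.314 knob [ 0.525 -0.313] tcp [ 0.513 -0.291]
210 [ -3.6 -76.1   0. ] -0.349 knob [ 0.527 -0.318] tcp [ 0.515 -0.296]
212 [ -4.6 -81.1   0. ] -0.384 knob [ 0.53  -0.322] tcp [ 0.517 -0.301]
214 [ -5.8 -86.1   0. ] -0.419 knob [ 0.533 -0.326] tcp [ 0.519 -0.306]
216 [ -7.1 -91.1   0. ] -0.454 knob [ 0.536 -0.33 ] tcp [ 0.521 -0.31 ]
```

```bash
python3 -m jog '[{"slide":[-1,-8,0],"twist":0,"gripper":0},{"slide":[-2,-16,0],"twist":-0.02,"gripper":0},{"slide":[-2,-24,0],"twist":-0.03,"gripper":0},{"slide":[-2,-30,0],"twist":-0.035,"gripper":0},{"slide":[-2,-35,0],"twist":-0.07,"gripper":0},{"slide":[-1,-40,0],"twist":-0.105,"gripper":0},{"slide":[-1,-45,0],"twist":-0.14,"gripper":0},{"slide":[-1,-50,0],"twist":-0.175,"gripper":0},{"slide":[-1,-56,0],"twist":-0.21,"gripper":0},{"slide":[-2,-61,0],"twist":-0.245,"gripper":0},{"slide":[-2,-61,0],"twist":-0.245,"gripper":0}]'
cat > look.py <<'E'
from h import *
import sys
f=sys.argv[1]
p,R=axes();print(p, status.read_state()['ft_force'])
k=imaging.get_calibration('wrist');im=imaging.read_camera('wrist');cv2.imwrite(f'pics/{f}.png',im)
np.savez(f+'.npz',**{a:np.array(k[a]) for a in('mtx','rvec','tvec')})
im2=imaging.read_camera('top');im3=imaging.read_camera('scene');cv2.imwrite(f'pics/{f}t.png',im2);cv2.imwrite(f'pics/{f}s.png',im3)
cv2.imwrite(f'pics/{f}c.png',np.hstack([cv2.resize(im[180:300,220:340],(260,260),interpolation=2),cv2.resize(im2[165:235,380:450],(260,260),interpolation=2),cv2.resize(im3[230:310,190:270],(260,260),interpolation=2)]))
E
python3 look.py w10
```

```text
t: 15.2
ee_pos: [0.5107, -0.2824, 0.1031]
tool_rot: [-0.208, 0.978, 0.0, -0.0]
ft_force: [-0.7, 0.1, -0.2]
opening: -0.0
[ 0.51074124 -0.28237454  0.10309612] [-0.71866649  0.12279416 -0.21971811]
```

View pics/w10c.png

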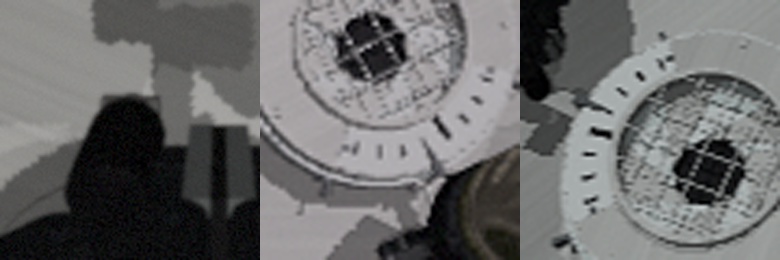

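The pointer is now on about the fourth mark (top crop (432,155)), which agrees with my angle estimate of 36°. I'll continue to about 212°.

Run:
```python
from tab import *
tab(.653,-.245,.145,[204,206,208,210,212,214,216],.0245,1,.103)
```

```text
204 [0.2 0.8 0.2] -0.0 knob [ 0.521 -0.304] tcp [ 0.511 -0.282]
206 [ 1.  -4.3  0.2] -0.035 knob [ 0.523 -0.309] tcp [ 0.512 -0.287]
208 [ 1.6 -9.4  0.2] -0.07 knob [ 0.525 -0.313] tcp [ 0.513 -0.291]
210 [  2.  -14.5   0.2] -0.105 knob [ 0.527 -0.318] tcp [ 0.515 -0.296]
212 [  2.2 -19.7   0.2] -0.14 knob [ 0.53  -0.322] tcp [ 0.517 -0.301]
214 [  2.3 -24.8   0.2] -0.175 knob [ 0.533 -0.326] tcp [ 0.519 -0.306]
216 [  2.1 -29.9   0.2] -0.21 knob [ 0.536 -0.33 ] tcp [ 0.521 -0.31 ]
```

```bash
python3 -m jog '[{"slide":[1,-5,0],"twist":-0.035,"gripper":0},{"slide":[1.5,-10,0],"twist":-0.07,"gripper":0},{"slide":[2,-15,0],"twist":-0.105,"gripper":0},{"slide":[2,-20,0],"twist":-0.14,"gripper":0},{"slide":[2,-22,0],"twist":-0.155,"gripper":0},{"slide":[2,-22,0],"twist":-0.155,"gripper":0}]'
python3 look.py w11
```

```text
t: 16.1
ee_pos: [0.5179, -0.3029, 0.1031]
tool_rot: [-0.283, 0.959, 0.0, -0.0]
ft_force: [-1.6, 0.3, 1.7]
opening: -0.0
[ 0.51794529 -0.30292579  0.10312088] [-1.57888211  0.33836039  1.7386187 ]
```

View pics/w11c.png

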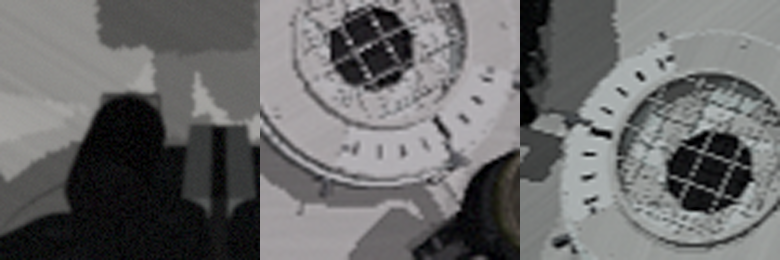

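```bash
cat > pol.py <<'E'
import ov,sys
from ov import *
# polar unwrap: rows=radius 60..105mm, cols = world angle 165..255 deg (scale 8px/deg)
def unwrap(c,im,cx,cy,z=.1075):
    A=np.radians(np.linspace(160,255,760));Rr=np.linspace(.110,.062,190)
    a,r=np.meshgrid(A,Rr)
    P=np.stack([cx+r*np.cos(a),cy+r*np.sin(a),0*a+z],-1).reshape(-1,3)
    uv=ov.proj(c,P).reshape(190,760,2).astype(np.float32)
    return cv2.remap(im,uv[...,0],uv[...,1],cv2.INTER_CUBIC)
f=sys.argv[1];out=[]
for c,s,ce in (('top','t',(.6505,-.2445)),('scene','s',(.654,-.249)),('wrist','',(.652,-.248))):
    if c=='wrist': ov.WK=np.load(f+'.npz')
    out.append(unwrap(c,cv2.imread(f'pics/{f}{s}.png'),*ce))
cv2.imwrite(f'pics/{f}p.png',np.vstack(out))
E
python3 pol.py w11
```

```text
(no output)
```

View pics/w11p.png

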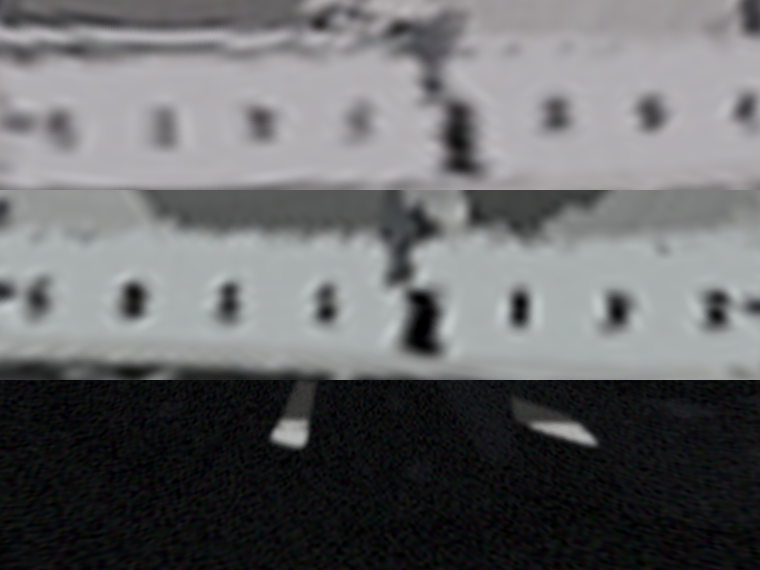

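The polar unwrap shows the pointer tip 25 px (top) and 22 px (scene) short of the long line at 8 px/deg, so it needs about 3° more. I'll advance about 6 mm and look again.

```bash
python3 -m jog '[{"slide":[0.3,-2.5,0],"twist":-0.015,"gripper":0},{"slide":[0.5,-5,0],"twist":-0.03,"gripper":0},{"slide":[0.5,-6.5,0],"twist":-0.04,"gripper":0},{"slide":[0.5,-6.5,0],"twist":-0.04,"gripper":0}]'
python3 look.py w12; python3 pol.py w12
```

```text
t: 16.75
ee_pos: [0.5215, -0.309, 0.1032]
tool_rot: [-0.302, 0.953, -0.0, 0.0]
ft_force: [-1.1, 0.8, 0.4]
opening: 0.002
[ 0.52152688 -0.3090118   0.10319502] [-1.09289302  0.82860916  0.37671086]
```

View pics/w12p.png

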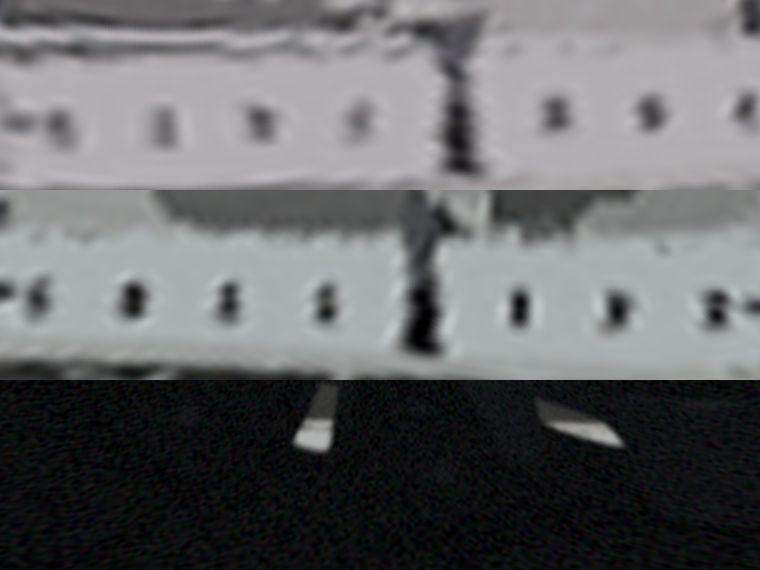

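The pointer is in line with the long line in both views. I'll back off, lift, and check from all the cameras.

```bash
python3 -m jog '[{"slide":[0,8,0],"twist":0,"gripper":0},{"slide":[0,25,0],"twist":0,"gripper":0},{"slide":[0,35,-50],"twist":0,"gripper":0},{"slide":[0,60,-100],"twist":0,"gripper":0},{"slide":[40,80,-130],"twist":0,"gripper":0},{"slide":[60,80,-130],"twist":0,"gripper":0},{"slide":[60,80,-130],"twist":0,"gripper":0},{"slide":[60,80,-130],"twist":0,"gripper":0}]'
python3 look.py w13; python3 pol.py w13
```

```text
t: 17.9
ee_pos: [0.4266, -0.2778, 0.2332]
tool_rot: [-0.302, 0.953, -0.0, 0.0]
ft_force: [0.0, 0.4, 0.7]
opening: 0.002
[ 0.42662104 -0.27777173  0.23321992] [0.01350023 0.38879796 0.6774117 ]
```

View pics/w13p.png

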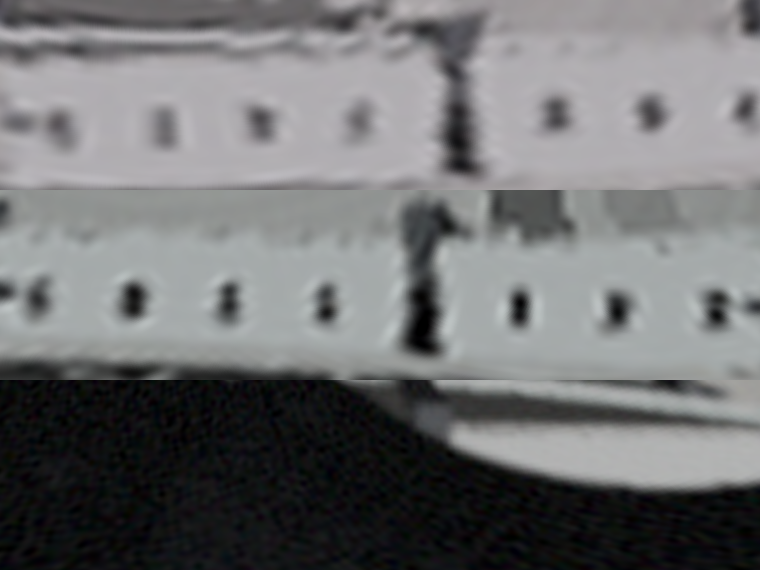

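View pics/w13.png

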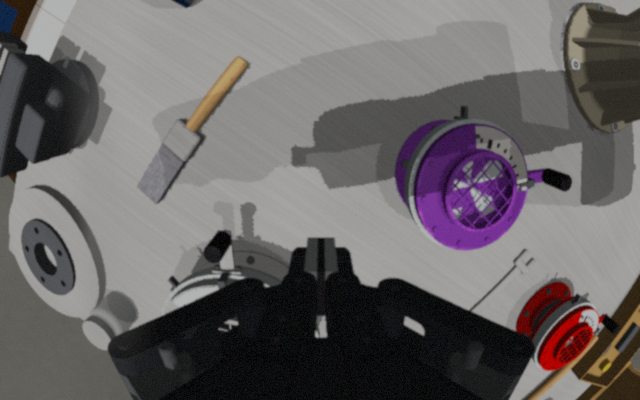

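View pics/w13t.png

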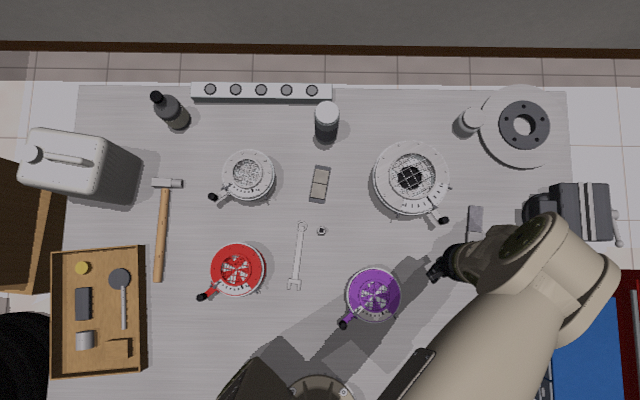

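The full top view shows the narrow lever at its stop with its knob at (213,197). The wide lever's knob is at (445,220) and its pointer is on the long line in both the top and scene unwraps. Everything else is where it was and the arm is clear, so I hand in.

Run:
```python
from station import bot
print(bot.close_job())
```

```text
the job is handed in; nothing more can be done
None
```

The suction is changed over and the job is handed in, at about 18 s of the 64 s allowed. Both levers were only pushed with the closed fingertips.

- **Narrow port:** I pushed the grey port's lever clockwise to its stop. At the end the lever stopped moving and the force rose from about 3 N to 13 N. The pictures afterwards show its pointer on the first mark, at the shut end.
- **Wide port:** I pushed its lever counter-clockwise until the pointer stood on the long line. After I backed off, the top and scene cameras both put the pointer within about 0.3° of the line. The wrist camera could not confirm this, because the gripper hid the scale.
- **Rest of the bench:** the red and purple look-alikes and the other things on the bench looked unmoved in the last top picture, though the arm hid part of the wire brush there. The arm ended clear of everything, with the force reading close to zero.

My first estimate put the narrow port's shut position about 20° too early. I therefore went on in small steps until the stop was felt.

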